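# Load the board tray into the bench tester and clamp it

## Task

Load the tray that carries the green circuit board into the blue tester: slide it in over the apron, gently and never forced, until it is fully home; the bay's hidden left wall is there to be felt for and slid along. Then throw the red clamp lever on the tester's roof all the way over to the back, and let go of everything. Keep the tray roughly level and leave the empty tray and the other things on the bench where they are.

Things in the scene. Friction and masses are not known exactly. Their poses are not given: they have to be found in the camera images.
- tester: Fixed blue board tester, a low box 130 deep, 170 wide, 78 high, with a hidden bay open to the front. Its origin lies on the bench under the middle of the bay's mouth, in the plane of the front face; x points into the bay (away from the robot), y to the left, z up.
- apron_edge (a point): Middle of the front edge of the tester's dark steel apron with yellow stripes, on its top. The apron is 170 wide, reaches 60 out from the front face, its top is 8 above the bench, and it goes on inside, level, as the bay's floor.
- bay_mouth (a point): Middle of the bottom edge of the bay's mouth (120 wide, 30 high), at floor height, in the front face; axes as the tester. Inside on the left a straight stiff side wall begins 15 in (blunt end) and runs to the back, parallel to the tester's x; the guide on the right begins only about 45 in, with a short lead-in. To line up: enter well to the right, feel left for the wall, slide along it.
- bay_mid (a point): Point on the tester's middle line, 70 in, at floor height. Here the left wall and right guide form a channel 87 wide (the tray is 84); its centre line lies anywhere up to 12 left or right of this point, and the back stop 91 to 109 in from the face: unseen, not reported, to be felt. Wall, guide and stop are delicate: over 25 N between tray and tester is forcing, 3 to 10 N is plenty.
- tray_handle (a point): Centre of the upright black handle of the wanted tray (grey, with a green board), 31 above the tray's underside. The handle is 16 along x, 30 along y, and stands from 4 to 58 above the underside. The point is on the middle line, 12 ahead of the rear edge, 168 behind the nose. x points to the nose, y left, z up. Home, it stands 59 to 77 in front of the tester's face.
- tray_nose (a point): Middle of the wanted tray's nose (front edge), 8 above its underside. The tray is 180 long, 84 wide, about 250 g, its plate 4 thick with a rim 16 high round the front part and 6 mm round nose corners. It starts flat on the bench, left or right of the tester.
- tray: The wanted tray itself; origin under the middle of its plate, 90 from either end; axes as tray_handle.
- empty_tray_handle (a point): The same point on the empty tray: the same shape and grey colour but with no board. Leave it.
- home_pin (a joint): Small green pin in a black window on the tester's roof, about 95 behind the face and 20 right of the middle. It rises as the tray's nose pushes in a light plunger (under 1 N) over the last 10 mm before the back stop: 0 = flush, 0.010 m = tray hard against the stop. At 0.0075 or more the tray counts as home.
- clamp (a joint): Red-balled clamp lever on a grey block on the tester's roof, 60 from pivot to ball centre: 0 = leaning 0.5 rad to the front, 1.0 rad = thrown over, leaning 0.5 rad to the back. It stays where it is left and moves with a light push (1 to 2 N). Its pivot axis, parallel to the tester's y, lies 45 behind the face, 22 above the roof; the lever is 55 right of the middle.
- clamp_tip (a point): Centre of the red ball (26 across) at the lever's end; moves with it.
- multimeter: Red multimeter, 170 x 85 x 39, origin under its centre. Leave it.
- spool: Metal solder spool, 60 across, 50 high, standing. Leave it.
- parts_box: Clear parts box with white lid, 116 x 86 x 68. Leave it.
- screwdriver: Screwdriver, 160 long, lying along its x. Leave it.
- cutters: Orange-handled cutters, 130 long, 12 high, lying. Leave them.
- marker: Blue and green marker, 128 long, 13 thick, lying. Leave it.
Things that resemble listed ones, but are neither listed nor needed, are in the scene too. Leave any purple or turquoise look-alike of the tray alone.

How it is judged:
On the way, in this order (a step that is already met when the one before it is completed fails the run):
1. the board tray is fully home in the bay (home pin risen at least 7.5 mm), flat and in line (value of joint home_pin above 0.0075 m and angle between tray_handle's own z axis and vertical below 0.06 rad and angle between the x axis of tray_handle and the x axis of tester, either way round below 0.07 rad and x of tray_handle in the frame of tester above -0.081 m and z of tray_handle in the frame of tester below 0.045 m), for 0.2 s.
2. then the clamp lever is thrown over to the back (at least 0.8 rad) (value of joint clamp above 0.8 rad), for 0.1 s.
At the end, for the whole second after the job is handed in: The board tray rests fully home in the bay (home pin up by at least 7.5 mm of 10, tray flat on the bay floor and within 4 degrees of the bay's direction), the clamp lever stands at 0.8 rad or more of its 1.0 rad, and the tray is at rest (all of step 1 and value of joint clamp above 0.8 rad and linear speed of tray below 0.02 m/s); the robot touches nothing.
It fails at once if the tray is forced: more than 25 N between tray and tester (contact force between tray and tester above 25 N).
It fails at once if the board tray is tipped by more than 30 degrees (angle between tray_handle's own z axis and vertical above 0.52 rad).
It fails at once if the empty tray or another thing on the bench is moved by more than 30 mm (distance of any of empty_tray_handle, multimeter, spool, parts_box, screwdriver, cutters, marker from where it was at the start of the episode above 0.03 m).
It also fails if it takes over 72 s, if anything falls off the work surface, if the arm or the gripper's body presses on something with over 40 N, if the wrist force passes 120 N, or if a joint passes its speed limit or range.

## Robot

A 7-joint arm with a two-finger parallel gripper is mounted at the origin on the work surface. World frame = base frame: x ahead of the robot, y to its left, z up, the work surface at z = 0. Lengths are in m, angles in rad, forces in N, time in s.
With the tool pointing down it reaches from about 0.425 to 0.95 m from the base axis. Payload 4.7 kg.
Tool frame: the origin (TCP) lies on the centre line of the jaws, within the pads' length; the fingertips stand robot.nose_length ahead of it and the grasp point (between the pads) lies 8 mm behind it (robot.nose_length is the distance from the TCP to the fingertips, in m); z points along the fingers, y is the line along which they close (so a half turn about z gives the same grasp; the last joint's range is limited). The gripper opens to 85 mm and grips with 20 to 120 N. Pads are 22 mm wide; open, the fingers measure 114 mm over their backs; the gripper's body (76 mm by 85 mm) begins 54 mm behind the grasp point. The pads swing forward as they close: fully open they stand 13 mm farther back than shut.
Start: joints at [-1.35, 0.469, -0.049, 1.532, 0.024, 1.141, -0.082], TCP at [0.167, 0.654, 0.242] pointing down, gripper open.
Joint ranges: [-2.59, 2.59], [-0.33, 1.99], [-1.39, 1.29], [0.1, 2.45], [-1.04, 4.18], [0.21, 1.99], [-2.66, 2.66]. Speed limits (rad/s): [2.57, 2.57, 3.14, 3.14, 3.14, 3.14, 3.14].

## Interface

Orientations are given as [roll, pitch, yaw] about the fixed x, y, z axes, in that order (R = Rz(yaw) Ry(pitch) Rx(roll)).
In Python, from plant import robot gives the robot as it stands. Calls block until the motion is done:
- robot.goto(position, orientation): joint-space move of the TCP to a pose.
- robot.move_straight(position, vel=0.15, attitude=None, contact_N=None): straight line of the TCP; attitude=None keeps the orientation; vel is the mean speed in m/s. With contact_N (N) it stops when the force on the tool has changed by that much, and returns True; else False.
- robot.move_joints(angles): joint-space move.
- robot.grip(opening, strength=None): opening from 0.0 (shut) to 1.0 (fully open); strength is the grip in N (None keeps the last); returns when the fingers have stopped.
- robot.sleep(seconds).
- robot.inverse_kinematics(position, orientation): joint angles nearest the present ones, or None.
- robot.sense(): the state.
- robot.grab_frame(name): name is "scene" or "top" or "wrist"; returns a dict with "image" (420x560x3 uint8, red, green, blue), "range_z" (420x560 float32, m along the optical axis (not along the pixel's ray), 0 where there is no reading), "fx", "fy", "cx", "cy" (pixels), "R" (3x3) and "t" (3): a world point X has camera coordinates R X + t. Camera axes: x right, y down, z forward; pixel columns grow to the right and rows downward; lengths in m; the calibration is good to about 2 mm. A picture is of the moment at which its call begins.
A pose or a line that the arm cannot do raises robot.IKError and nothing moves.
- robot.close_job(): hands the job in; it is judged then, once.
The state is a dict: "t": time; "joint_pos": joint angles; "joint_velocities": joint speeds; "effort": joint torques, N m; "tcp_pos": TCP position; "tcp_rot": TCP orientation; "wrist_force": force on the tool from outside, world axes, zero at the start; "torque": the same for the moment, N m; "opening": opening from 0.0 (shut) to 1.0 (fully open); "gripper_force": force on a finger pad.
Only numpy, scipy, OpenCV 4.12 (cv2) and the standard library are available. Lean on these libraries where they do the work, as an engineer would, in place of code of your own. Each camera call takes 0.05 s, during which the arm holds its last target. There are 200 camera calls.

## Working session

There is one attempt and no reset: what is moved stays moved. The work goes in short steps, each a Python script; the robot and the scene stay as the last script left them, time stands still between calls to the robot, and variables do not carry over. Pictures are saved under pics/ and viewed, at most 10 in all, crops included, and the job is handed in when it is done.

```bash
ls; mkdir -p pics; python3 - <<'E'
from plant import robot
import cv2,numpy as np,pickle
for n in("scene","top"):
    f=robot.grab_frame(n); pickle.dump(f,open(n+".pkl","wb"))
    cv2.imwrite(f"pics/{n}0.png",f["image"][:,:,::-1]); print(n,f["R"].round(3).tolist(),f["t"],f["fx"])
s=robot.sense();print(s["t"],s["tcp_rot"],s["tcp_pos"],s["opening"],robot.nose_length,s["wrist_force"])
E
```

```text
pics
scene [[0.707, 0.707, 0.007], [0.557, -0.55, -0.623], [-0.436, 0.444, -0.783]] [-0.32754375 -0.21100343  1.45658659] 406.36410215559164
top [[-0.022, -1.0, 0.003], [-0.998, 0.022, -0.066], [0.066, -0.005, -0.998]] [0.01760473 0.47094015 1.35999794] 406.9360585228074
0.1 [-3.13978635e+00  3.62626698e-05  2.89180531e+00] [0.16670904 0.65356062 0.24133434] 1.000460214287153 0.011 [ 0.20338897 -0.55408505  1.05588109]
```

View pics/scene0.png

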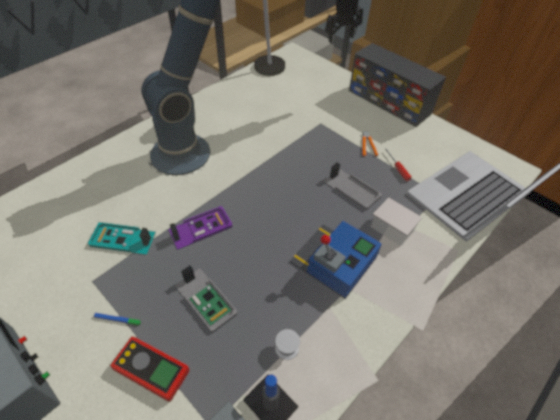

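View pics/top0.png

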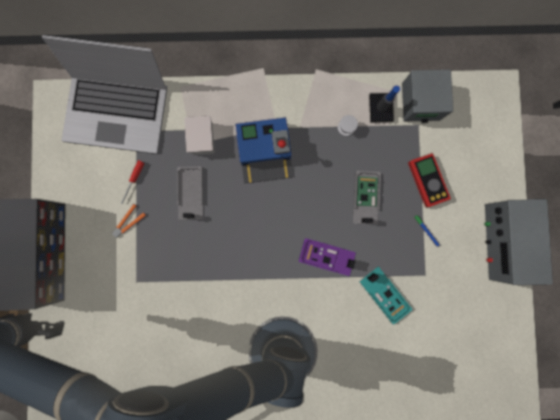

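Top view: up is +x and left is +y. Tray candidates are grey with a green board at (367,197), grey empty at (191,193), purple at (328,257) and turquoise at (387,295). I choose (367,197), whose handle is near (367,220). The tester is at (263,140) with its clamp ball at (282,143).

```bash
cat > h.py <<'E'
import numpy as np,cv2,pickle
def cast(f,uv,z):
    uv=np.atleast_2d(uv).astype(float); d=np.c_[(uv[:,0]-f["cx"])/f["fx"],(uv[:,1]-f["cy"])/f["fy"],np.ones(len(uv))]@f["R"]
    c=-f["R"].T@f["t"]; return c+d*((z-c[2])/d[:,2])[:,None]
def cloud(f):
    v,u=np.mgrid[:420,:560]; z=f["range_z"]
    p=np.stack([(u-f["cx"])/f["fx"]*z,(v-f["cy"])/f["fy"]*z,z],-1)
    return (p-f["t"])@f["R"]
def rect(p): 
    (c,s,a)=cv2.minAreaRect((p[:,:2]*1000).astype(np.float32)); return np.round(c,1),np.round(s,1),round(a,2)
E
python3 - <<'E'
from h import *
f=pickle.load(open("top.pkl","rb")); P=cloud(f); hsv=cv2.cvtColor(f["image"],cv2.COLOR_RGB2HSV)
v,u=np.mgrid[:420,:560]
def box(a,b,c,d): return (u>=a)&(u<b)&(v>=c)&(v<d)
H,S,V=[hsv[...,i] for i in range(3)]
print("bench z",np.median(P[box(300,330,180,220)][:,2]))
m=box(225,300,105,190)&(abs(P[...,2]-.078)<.008)
q=cast(f,np.c_[u[m],v[m]],.078); print("roof",rect(q),np.median(P[m][:,2]),m.sum())
m=box(225,300,105,190)&(H>100)&(H<130)&(S>120)&(P[...,2]>.065)
q=cast(f,np.c_[u[m],v[m]],.078); print("blue",rect(q),m.sum())
m=box(235,300,155,190)&(H>15)&(H<35)&(S>110)&(P[...,2]<.03); print("stripes",m.sum())
for a,b in((235,265),(270,300)):
    k=m&(u>=a)&(u<b); q=cast(f,np.c_[u[k],v[k]],.008); print(rect(q),q.min(0),q.max(0))
m=box(270,295,130,155)&((H<8)|(H>172))&(S>130); print("ball",P[m].mean(0),P[m][:,2].max(),m.sum(), cast(f,[[u[m].mean(),v[m].mean()]],.15))
m=box(350,390,165,230)&(P[...,2]>.035); q=cast(f,np.c_[u[m],v[m]],.058); print("handle",rect(q),P[m].mean(0),P[m][:,2].max(),m.sum())
m=box(345,390,165,226)&(P[...,2]>.009)&(P[...,2]<.03); q=cast(f,np.c_[u[m],v[m]],.016); print("rim",rect(q),m.sum())
m=box(345,390,165,230)&(P[...,2]>.0025)&(P[...,2]<.07); q=cast(f,np.c_[u[m],v[m]],.01); print("tray",rect(q),m.sum())
im=f["image"][95:240,220:400,::-1]; cv2.imwrite("pics/crop1.png",cv2.resize(im,None,fx=4,fy=4,interpolation=cv2.INTER_CUBIC))
E
```

```text
bench z 0.0003728906752152756
roof (array([700.7,  47.4]), array([131. , 169.5]), 6.37) 0.07805739911146212 1683
blue (array([697.,  49.]), array([125.2, 163. ]), 6.59) 1197
stripes 77
(array([600.6, 101.2]), array([56. ,  7.6]), 6.07) [0.57281565 0.09701312 0.008     ] [0.62818027 0.10690709 0.008     ]
(array([614.9, -23.8]), array([56.1,  7.3]), 6.71) [ 0.58728344 -0.02952196  0.008     ] [ 0.64274674 -0.01974517  0.008     ]
ball [ 0.66525169 -0.00927228  0.16554078] 0.1706432010291001 41 [[ 0.66887668 -0.00956614  0.15      ]]
handle (array([ 506.8, -303.1]), array([105. , 181.2]), 89.4) [ 0.42183332 -0.23100505  0.31848919] 1.3880917715480932 66
rim (array([ 515.4, -313.9]), array([111.9, 190.9]), 88.01) 489
tray (array([ 509.6, -300.1]), array([150.5, 220. ]), 88.1) 1554
```

View pics/crop1.png

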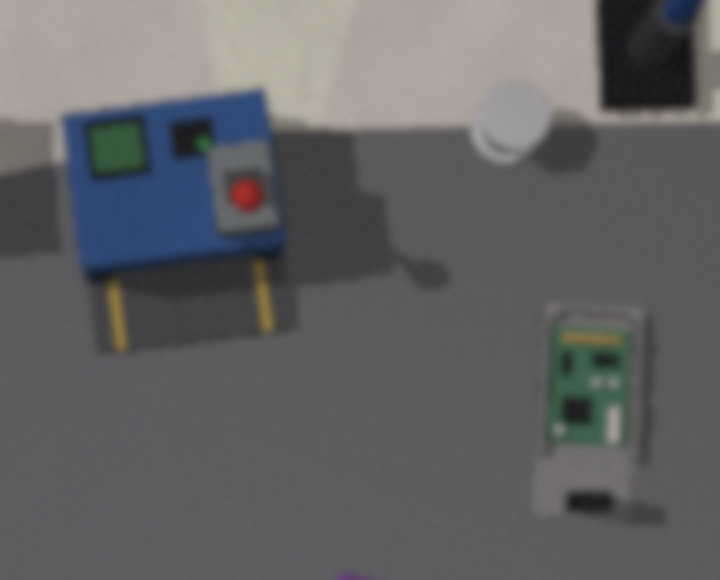

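The crop confirms it: a grey tray with a green board, handle at crop (588,500), nose edge at crop y≈308. The tester estimates agree with each other (roof 131x169.5, yaw 6.4°, stripes 6.4°). Next I'll move above the tray and look through the wrist camera.

```bash
python3 - <<'E'
from h import *
from plant import robot
f=pickle.load(open("top.pkl","rb"))
c=lambda x,y:[220+x/4-.4,95+y/4-.4]
h=cast(f,[c(588,492)],.058)[0]; n=cast(f,[c(548,308),c(648,308)],.016).mean(0); r=cast(f,[c(535,513),c(630,513)],.004).mean(0)
print(h,n,r,np.linalg.norm(n-r)); a=np.arctan2(*(n-r)[1::-1]); print("yaw",a)
for s in(1,-1):
    print(robot.inverse_kinematics([h[0],h[1],.2],[np.pi,0,a+s*np.pi/2]),robot.inverse_kinematics([.46,.02,.05],[np.pi,0,.113+s*np.pi/2]),robot.inverse_kinematics([.57,.04,.05],[np.pi,0,.113+s*np.pi/2]))
E
```

```text
[ 0.43694186 -0.28503708  0.058     ] [ 0.59512827 -0.3087162   0.016     ] [ 0.42146274 -0.29182182  0.004     ] 0.17489750314081315
yaw -0.09697599893454255
[-0.2296349   0.36163676  0.92180436  1.98025569 -0.34971959  0.96608939
  0.76717574] [-0.54564691  0.44953109  0.50994342  2.21961859 -0.40967037  0.56159354
  0.3861898 ] [-0.46821953  0.57197943  0.43288598  1.96374336 -0.36819023  0.68268346
  0.30622397]
[-0.3525746   0.44428414  1.12312857  1.98477604 -0.47586676  1.00801766
 -2.2407808 ] [-0.94614428  0.69687396  1.10762516  2.23734183 -0.93314962  0.79608925
 -2.22451274] [-0.88300465  0.851237    1.10444791  1.98486314 -0.96301975  0.95850194
 -2.30253242]
```

```bash
python3 - <<'E'
from h import *
from plant import robot
robot.goto([.48,-.293,.30],[np.pi,0,-.1+np.pi/2])
f=robot.grab_frame("wrist"); pickle.dump(f,open("w1.pkl","wb")); cv2.imwrite("pics/w1.png",f["image"][:,:,::-1])
s=robot.sense(); print(s["t"],s["tcp_pos"],-f["R"].T@f["t"],s["wrist_force"])
E
```

```text
3.6333 [ 0.48048113 -0.29236229  0.29988696] [ 0.48782031 -0.22186064  0.43150932] [ 0.00909369 -0.47192304  0.1223641 ]
```

View pics/w1.png

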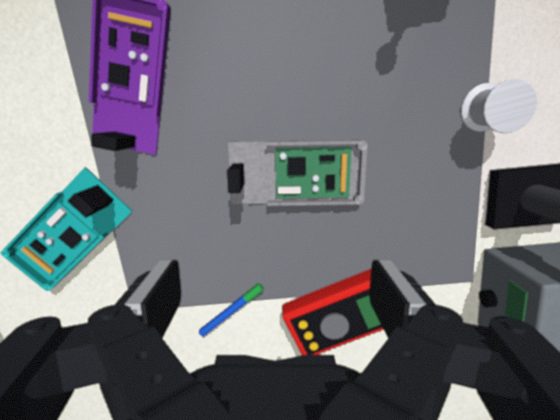

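The wrist view shows the tray lying level across the image: rear edge at u≈229, nose at u≈366, handle at (235,178).

```bash
python3 - <<'E'
from h import *
f=pickle.load(open("w1.pkl","rb")); P=cloud(f); g=f["image"].max(2).astype(int); v,u=np.mgrid[:420,:560]
b=(u>222)&(u<250)&(v>155)&(v<200)
m=b&(P[...,2]>.045)&(P[...,2]<.075); q=cast(f,np.c_[u[m],v[m]],.058); print("handle top",rect(q),m.sum(),np.median(P[m][:,2]),u[m].min(),u[m].max(),v[m].min(),v[m].max())
hsv=cv2.cvtColor(f["image"],cv2.COLOR_RGB2HSV)
print("mat",np.median(g[80:120,230:350]), "rows",g[130:215,255].tolist())
m=(g>95)&(u>215)&(u<385)&(v>130)&(v<220); m=cv2.morphologyEx(m.astype(np.uint8),cv2.MORPH_OPEN,np.ones((3,3)))>0
q=cast(f,np.c_[u[m],v[m]],.010); print("tray",rect(q),m.sum(),u[m].min(),u[m].max(),v[m].min(),v[m].max())
# long sides per column
for a,z in ((range(280,355,5),.016),(range(245,266,4),.004)):
    top=np.array([[c,np.where(m[:,c])[0].min()-.5] for c in a]); bot=np.array([[c,np.where(m[:,c])[0].max()+.5] for c in a])
    A,B=cast(f,top,z),cast(f,bot,z)
    for k in(A,B):
        s=np.polyfit(k[:,0],k[:,1],1); print(z,"slope",s[0].round(4),"y at .437",np.polyval(s,.437).round(4))
r=[np.where(m[i])[0] for i in (150,165,195)]; print("rear x",cast(f,[[k.min()-.5,i] for k,i in zip(r,(150,165,195))],.004)[:,0],"nose x",cast(f,[[k.max()+.5,i] for k,i in zip(r,(150,165,195))],.016)[:,:2])
E
```

```text
handle top (array([ 432.4, -289.5]), array([30.3, 17.1]), 85.25) 366 0.05765251652596044 226 241 167 192
mat 131.0 rows [130, 132, 131, 129, 130, 132, 129, 130, 131, 132, 132, 143, 153, 161, 158, 155, 157, 159, 159, 156, 163, 158, 158, 157, 157, 163, 164, 164, 157, 157, 156, 158, 157, 158, 157, 161, 162, 162, 160, 163, 161, 164, 163, 162, 164, 156, 161, 163, 164, 166, 164, 164, 163, 161, 160, 163, 162, 160, 162, 158, 159, 162, 163, 158, 153, 151, 150, 152, 151, 153, 153, 159, 152, 128, 108, 114, 125, 129, 127, 130, 131, 131, 128, 129, 129]
tray (array([ 515.4, -303.1]), array([118.9, 233.2]), 84.31) 12900 216 384 131 219
0.016 slope -0.0993 y at .437 -0.2347
0.016 slope -0.0996 y at .437 -0.3538
0.004 slope -0.0993 y at .437 -0.2352
0.004 slope -0.0996 y at .437 -0.3577
rear x [0.40585278 0.40286928 0.39666295] nose x [[ 0.62465269 -0.27790388]
 [ 0.62457189 -0.29734368]
 [ 0.6244038  -0.33778353]]
```

```bash
python3 - <<'E'
from h import *
from plant import robot
f=pickle.load(open("w1.pkl","rb")); g=f["image"].max(2).astype(float)
def edge(c,lo,hi,sgn):  # first strong subpixel crossing of 145 going from mat into plate
    rr=range(lo,hi,sgn)
    for a in rr:
        if g[a,c]<145<=g[a+sgn,c]: return a+sgn*(145-g[a,c])/(g[a+sgn,c]-g[a,c])
ys=[]
for lo,hi,s,z,cols in((132,160,1,.004,range(236,264,2)),(216,190,-1,.004,range(236,264,2)),(132,160,1,.016,range(275,358,3))):
    k=cast(f,[[c,edge(c,lo,hi,s)] for c in cols],z); p=np.polyfit(k[:,0],k[:,1],1); print(z,p[0].round(3),np.polyval(p,.4324).round(4),np.std(k[:,1]-np.polyval(p,k[:,0])).round(4)); ys.append((np.polyval(p,.4324),p[0]))
yaw=(ys[2][1]-.083)/2; print("yaw",yaw,"mid y",(ys[0][0]+ys[1][0])/2)
X,Y=.4326,-.2895
o=[np.pi,0,-.085+np.pi/2]
robot.grip(.7)
robot.goto([X,Y,.12],o); s=robot.sense(); print(s["t"],s["tcp_pos"],s["wrist_force"])
E
```

```text
0.004 -0.098 -0.2491 0.0003
 ** On entry to DLASCL parameter number  4 had an illegal value
 ** On entry to DLASCL parameter number  4 had an illegal value
 ** On entry to DLASCL parameter number  4 had an illegal value
 ** On entry to DLASCL parameter number  4 had an illegal value
 ** On entry to DLASCL parameter number  5 had an illegal value
 ** On entry to DLASCL parameter number  4 had an illegal valueTraceback (most recent call last):
  File "<stdin>", line 10, in <module>
    c, resids, rank, s = lstsq(lhs, rhs, rcond)
                         ~~~~~^^^^^^^^^^^^^^^^^
    x, resids, rank, s = _umath_linalg.lstsq(a, b, rcond,
                         ~~~~~~~~~~~~~~~~~~~^^^^^^^^^^^^^
                                             signature=signature)
                                             ^^^^^^^^^^^^^^^^^^^^
    raise LinAlgError("SVD did not converge in Linear Least Squares")
numpy.linalg.LinAlgError: SVD did not converge in Linear Least Squares
```

```bash
python3 - <<'E'
from h import *
from plant import robot
X,Y=.4326,-.290
o=[np.pi,0,-.09+np.pi/2]
robot.grip(.45)
robot.goto([X,Y,.12],o)
print(robot.move_straight([X,Y,.027],vel=.08,contact_N=6)); s=robot.sense(); print(s["t"],s["tcp_pos"],s["wrist_force"])
robot.grip(0,60); s=robot.sense(); print(s["opening"],s["gripper_force"],s["tcp_pos"],s["wrist_force"])
robot.move_straight([X,Y,.087],vel=.08); robot.sleep(.2)
f=robot.grab_frame("wrist"); pickle.dump(f,open("w2.pkl","wb")); cv2.imwrite("pics/w2.png",f["image"][:,:,::-1])
s=robot.sense(); print(s["t"],s["opening"],s["gripper_force"],s["tcp_pos"],s["wrist_force"],s["torque"])
E
```

```text
False
6.2417 [ 0.4329356  -0.29024283  0.02743545] [-1.17393776  1.20566886 -0.78697736]
0.1749787077296239 59.34843063354492 [ 0.43266466 -0.29005395  0.02747075] [-1.31272676  0.93290243  4.04027413]
7.7167 0.17931069840646596 58.405768275260925 [ 0.43232301 -0.28991411  0.08659099] [ 0.21493931 -0.16178676 -3.05855816] [-0.01358947  0.13823635 -0.03452651]
```

View pics/w2.png

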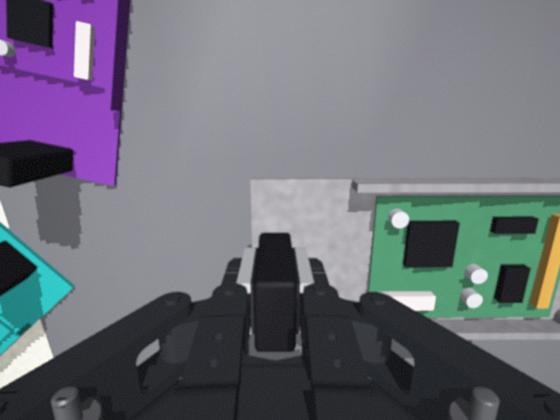

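The tray is held level, with the plate's left edge at v≈180 and the rear edge at u≈251. I'll measure its pose in the hand from this frame.

```bash
python3 - <<'E'
from h import *
f=pickle.load(open("w2.pkl","rb")); P=cloud(f); v,u=np.mgrid[:420,:560]
m=(P[...,2]>.05)&(P[...,2]<.09)&(u>245)&(v>150)&(v<345)
def fit(cols,z):
    e=np.array([[c,np.where(m[:,c])[0].min()-.5] for c in cols]); k=cast(f,e,z); p=np.polyfit(k[:,0],k[:,1],1); print("left",z,p[0].round(4),np.polyval(p,.4323).round(4),e[[0,-1]].tolist(),np.std(k[:,1]-np.polyval(p,k[:,0])).round(4))
fit(range(256,345,4),.0636); fit(range(362,556,6),.0756)
def fitb(cols,z):
    e=np.array([[c,np.where(m[:,c])[0].max()+.5] for c in cols]); k=cast(f,e,z); p=np.polyfit(k[:,0],k[:,1],1); print("right",z,p[0].round(4),np.polyval(p,.4323).round(4),e[[0,-1]].tolist())
fitb(range(450,556,6),.0756)
for r in(190,205,220): 
    c=np.where(m[r])[0].min()-.5; print("rear",cast(f,[[c,r]],.0636))
b=(u>265)&(u<460)&(v>190)&(v<230); print("plate z",np.median(P[200:225,270:340,2]),"rim z",np.median(P[185:188,380:540,2]), np.median(P[300:302,400:500,2]))
E
```

```text
left 0.0636 -0.0881 -0.248 [[256.0, 177.5], [344.0, 176.5]] 0.0001
left 0.0756 -0.0909 -0.2452 [[362.0, 176.5], [554.0, 176.5]] 0.0
right 0.0756 -0.1427 -0.3255 [[450.0, 329.5], [552.0, 338.5]]
rear [[ 0.42391909 -0.25351677  0.0636    ]]
rear [[ 0.42305865 -0.26119143  0.0636    ]]
rear [[ 0.42217467 -0.26907597  0.0636    ]]
plate z 0.0630641927874619 rim z 0.07493701741750958 0.0712163163744752
```

```bash
cat >> h.py <<'E'
O=np.array([.6365,.0405]); W=.1125
def tw(x,y,O=O,W=W): return O+np.array([[np.cos(W),-np.sin(W)],[np.sin(W),np.cos(W)]])@np.array([x,y])
E
python3 - <<'E'
from h import *
from plant import robot
p=robot.sense()["tcp_pos"]
robot.move_straight([p[0]+.02,p[1],.15],vel=.12)
g=tw(-.195,-.014); print(g)
robot.goto([*g,.15],[np.pi,0,W+np.pi/2]); robot.sleep(.2)
f=robot.grab_frame("wrist"); pickle.dump(f,open("w3.pkl","wb")); cv2.imwrite("pics/w3.png",f["image"][:,:,::-1])
s=robot.sense(); print(s["t"],s["opening"],s["tcp_pos"],s["tcp_rot"],s["wrist_force"],s["torque"])
E
```

```text
[0.44430436 0.00469725]
9.8 0.1812468802374159 [0.44453299 0.00356973 0.15003961] [3.14142075e+00 4.12475642e-04 1.68090242e+00] [ 0.16349034 -0.06738124 -3.09494443] [0.01061047 0.18437409 0.00425136]
```

View pics/w3.png

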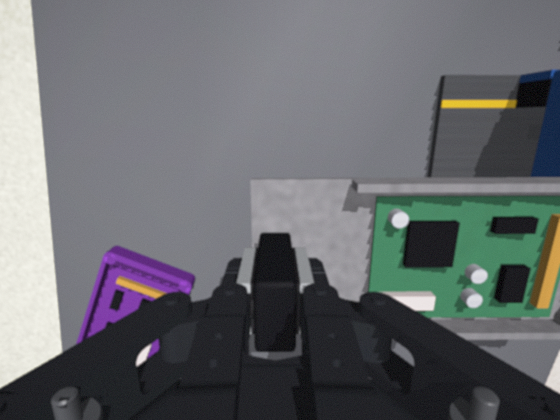

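The apron's left front corner shows at (442,75), with a stripe at (441..517, 104). I'll use these to refine the tester's pose.

```bash
python3 - <<'E'
from h import *
f=pickle.load(open("w3.pkl","rb")); P=cloud(f); v,u=np.mgrid[:420,:560]
c,s=np.cos(W),np.sin(W)
def T(q): d=q[:,:2]-O; return np.c_[d[:,0]*c+d[:,1]*s,-d[:,0]*s+d[:,1]*c]*1000
hsv=cv2.cvtColor(f["image"],cv2.COLOR_RGB2HSV); H,S,V=[hsv[...,i] for i in range(3)]
m=(H>15)&(H<35)&(S>120)&(u>430)&(u<530)&(v>90)&(v<115); q=T(cast(f,np.c_[u[m],v[m]],.008)); print("stripe",rect(q/1000),q.min(0),q.max(0),m.sum())
g=f["image"].max(2).astype(float); g=cv2.GaussianBlur(g,(3,3),0)
gx=[(r,425+np.argmin(np.diff(g[r,425:447]))+.5) for r in list(range(82,98,3))+list(range(112,165,4))]; q=T(cast(f,[(a,b) for b,a in gx],.008)); print("front",q.round(1).tolist())
gy=[(k,65+np.argmin(np.diff(g[65:95,k]))+.5) for k in range(448,512,6)]; q=T(cast(f,gy,.008)); print("left edge",q.round(1).tolist())
m=(H>100)&(H<130)&(S>110)&(u>500)&(v<170)&(abs(P[...,2]-.078)<.006); q=T(cast(f,np.c_[u[m],v[m]],.078)); print("roof",m.sum(),q.min(0),q.max(0))
for r in (85,110,135,155):
    k=np.where(m[r])[0]; print(T(cast(f,[[k.min()-.5,r]],.078)).round(1) if len(k) else None)
E
```

```text
stripe (array([-27.7,  64. ]), array([63.1,  7. ]), 0.64) [-59.25194854  60.72260758] [ 3.86956318 67.70475319] 623
front [[-61.8, 80.8], [-62.3, 78.5], [-62.8, 76.3], [-61.6, 74.0], [-62.1, 71.7], [-62.6, 69.4], [-62.7, 57.8], [-62.2, 54.6], [-61.8, 51.4], [-62.2, 48.2], [-61.8, 45.0], [-62.2, 41.8], [-61.7, 38.5], [-62.1, 35.2], [-62.5, 31.9], [-64.6, 28.6], [-62.5, 25.2], [-64.6, 21.8], [-62.5, 18.4], [-63.7, 15.0]]
left edge [[-55.8, 86.4], [-51.0, 86.4], [-46.2, 86.3], [-41.4, 86.3], [-36.7, 86.3], [-31.9, 86.3], [-27.1, 86.3], [-22.3, 86.3], [-17.5, 86.2], [-12.7, 86.2], [-8.0, 86.2]]Traceback (most recent call last):
  File "<stdin>", line 10, in <module>
    return umr_minimum(a, axis, None, out, keepdims, initial, where)
ValueError: zero-size array to reduction operation minimum which has no identity
```

```bash
cat >> h.py <<'E'
O=tw(-.001,.001); W=.110
def tw(x,y): return O+np.array([[np.cos(W),-np.sin(W)],[np.sin(W),np.cos(W)]])@np.array([x,y])
def wt(p): return (np.array([[np.cos(W),np.sin(W)],[-np.sin(W),np.cos(W)]])@(np.array(p[:2])-O)*1000).round(2)
def rep(r,tag=""):
    s=r.sense(); F=s["wrist_force"]; print(tag,round(s["t"],2),"x,y(mm)",wt(s["tcp_pos"]),"z",s["tcp_pos"][2].round(4),"F",wt(O+F[:2])/1000,F[2].round(2),"yaw",round(s["tcp_rot"][2]-np.pi/2-W,4),"M",np.round(s["torque"],2))
E
python3 - <<'E'
from h import *
from plant import robot
A=[np.pi,0,W+np.pi/2]
rep(robot)
robot.move_straight([*tw(-.195,-.014),.06],vel=.1,attitude=A); rep(robot)
print(robot.move_straight([*tw(-.195,-.014),.0365],vel=.04,contact_N=4)); rep(robot)
print(robot.move_straight([*tw(-.165,-.014),.0365],vel=.05,contact_N=4)); rep(robot)
f=robot.grab_frame("top"); cv2.imwrite("pics/t2.png",cv2.resize(f["image"][100:245,200:380,::-1],None,fx=4,fy=4,interpolation=cv2.INTER_CUBIC))
E
```

```text
9.8 x,y(mm) [-193.86  -16.63] z 0.15 F [ 0.15511 -0.08492] -3.09 yaw 0.0001 M [0.01 0.18 0.  ]
 10.85 x,y(mm) [-194.49  -14.12] z 0.0604 F [0.50924 0.82153] -2.51 yaw -0.0001 M [ 0.03  0.2  -0.05]
False
 11.59 x,y(mm) [-194.93  -14.15] z 0.0364 F [ 0.15213 -0.58461] -2.89 yaw -0.0003 M [-0.01  0.2  -0.03]
False
 12.34 x,y(mm) [-165.42  -14.03] z 0.0363 F [-0.43957  0.08388] -3.16 yaw -0.0001 M [-0.06  0.18 -0.01]
```

```bash
python3 - <<'E'
from h import *
from plant import robot
c=robot.move_straight([*tw(-.133,-.014),.0363],vel=.04,contact_N=4); rep(robot,c)
if not c:
    for k in range(1,4):
        c=robot.move_straight([*tw(-.133,-.014+.010*k),.0363],vel=.02,contact_N=3); rep(robot,c)
        if c: break
E
```

```text
False 13.34 x,y(mm) [-133.43  -14.03] z 0.0362 F [-0.41915 -0.50349] -3.66 yaw -0.0002 M [-0.01  0.15  0.01]
True 13.86 x,y(mm) [-133.83   -4.81] z 0.0358 F [ 1.20192 -1.18235] -2.09 yaw -0.0026 M [-0.18 -0.21 -0.21]
```

```bash
python3 - <<'E'
from h import *
from plant import robot
robot.sleep(.2); rep(robot)
p=wt(robot.sense()["tcp_pos"])/1000
c=robot.move_straight([*tw(p[0],p[1]+.004),.0363],vel=.01,contact_N=2.5); rep(robot,c); robot.sleep(.2); rep(robot)
E
```

```text
14.06 x,y(mm) [-133.94   -4.86] z 0.0356 F [ 2.08451 -1.21805] -0.78 yaw -0.0025 M [-0.17 -0.5  -0.22]
True 14.35 x,y(mm) [-134.07   -4.38] z 0.0357 F [ 0.25025 -1.35864] -0.1 yaw -0.0058 M [-0.12 -0.3  -0.18]
 14.55 x,y(mm) [-134.1   -4.4] z 0.0356 F [ 0.69102 -2.38424] 0.64 yaw -0.0057 M [-0.   -0.27 -0.15]
```

```bash
python3 - <<'E'
from h import *
from plant import robot
A=[np.pi,0,W+np.pi/2]
robot.move_straight([*tw(-.134,-.0055),.0370],vel=.02,attitude=A); robot.sleep(.2); rep(robot)
for x in(-.115,-.098,-.085):
    c=robot.move_straight([*tw(x,-.0055),.0370],vel=.025,contact_N=4); rep(robot,c)
    if c: break
E
```

```text
15.0 x,y(mm) [-134.82   -5.43] z 0.0367 F [-0.78217 -1.91394] -2.64 yaw 0.0002 M [-0.24  0.4  -0.17]
False 15.91 x,y(mm) [-114.83   -5.45] z 0.037 F [ 0.19125 -1.65415] -2.45 yaw 0.0 M [-0.16  0.1  -0.1 ]
False 16.74 x,y(mm) [-97.83  -5.49] z 0.037 F [-0.31392  0.0719 ] -2.95 yaw -0.0001 M [-0.17  0.12 -0.14]
False 17.41 x,y(mm) [-84.74  -5.49] z 0.037 F [ 0.35257 -0.65512] -3.32 yaw 0.0001 M [-0.18  0.12 -0.12]
```

```bash
python3 - <<'E'
from h import *
from plant import robot
c=robot.move_straight([*tw(-.052,-.0055),.0370],vel=.012,contact_N=4); rep(robot,c); robot.sleep(.2); rep(robot)
f=robot.grab_frame("scene"); cv2.imwrite("pics/s2.png",cv2.resize(f["image"][190:310,270:400,::-1],None,fx=4.5,fy=4.5,interpolation=cv2.INTER_CUBIC))
E
```

```text
True 18.72 x,y(mm) [-73.61  -5.5 ] z 0.0361 F [ 0.24479 -0.56495] -2.19 yaw -0.0005 M [-0.11 -0.19 -0.13]
 18.92 x,y(mm) [-73.77  -5.51] z 0.0358 F [ 0.69972 -1.3057 ] -0.15 yaw -0.0005 M [-0.03 -0.55 -0.08]
```

View pics/s2.png

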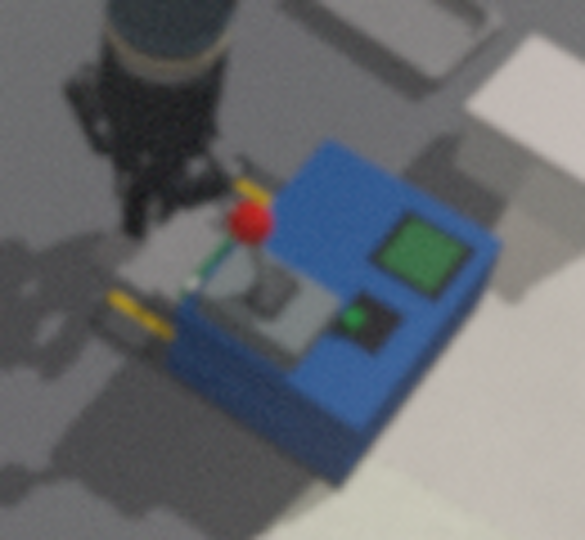

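The view shows the tray in the mouth, with the green pin at crop (353,318) and apparently raised. I'll confirm with another gentle push.

```bash
python3 - <<'E'
from h import *
from plant import robot
robot.move_straight([*tw(-.0765,-.0055),.0368],vel=.02); robot.sleep(.2); rep(robot,"back")
for i in range(8):
    c=robot.move_straight([*tw(-.0765+.0015*(i+1),-.0055),.0368],vel=.012,contact_N=7); robot.sleep(.1); rep(robot,c)
    F=robot.sense()["wrist_force"]
    if c or F[0]<-6: break
E
```

```text
back 19.42 x,y(mm) [-77.33  -5.54] z 0.0366 F [-1.07578  0.02392] 1.22 yaw -0.0007 M [-0.11  0.15 -0.08]
False 19.79 x,y(mm) [-75.13  -5.51] z 0.0366 F [-0.08224 -0.05445] -1.54 yaw -0.0006 M [-0.15  0.26 -0.07]
False 20.17 x,y(mm) [-73.33  -5.48] z 0.0367 F [-0.04669 -0.15772] -2.57 yaw -0.0005 M [-0.14  0.19 -0.08]
False 20.54 x,y(mm) [-72.59  -5.44] z 0.0367 F [-4.09182 -0.89069] -0.53 yaw -0.0006 M [-0.17  0.62 -0.13]
True 20.85 x,y(mm) [-72.76  -5.51] z 0.0363 F [-0.80786  0.54291] 4.18 yaw -0.0012 M [ 0.06 -0.91 -0.04]
```

```bash
cat >> h.py <<'E'
def pin(f):
    P=cloud(f); q=P.reshape(-1,3); d=q[:,:2]-O; c,s=np.cos(W),np.sin(W)
    x=d[:,0]*c+d[:,1]*s; y=-d[:,0]*s+d[:,1]*c
    hsv=cv2.cvtColor(f["image"],cv2.COLOR_RGB2HSV).reshape(-1,3)
    m=(abs(x-.095)<.02)&(abs(y+.02)<.02)&(q[:,2]>.06)&(hsv[:,0]>45)&(hsv[:,0]<80)&(hsv[:,1]>110)
    print("pin px",m.sum(),q[m][:,2].max() if m.any() else None,np.median(q[m][:,2]) if m.any() else None)
E
python3 - <<'E'
from h import *
from plant import robot
pin(pickle.load(open("scene.pkl","rb"))); pin(robot.grab_frame("scene"))
c=robot.move_straight([*tw(-.0722,-.0055),.0362],vel=.01,contact_N=5); rep(robot,c)
robot.grip(.3); robot.sleep(.2); rep(robot)
pin(robot.grab_frame("scene")); print(robot.sense()["opening"])
E
```

```text
pin px 13 0.08282432925055608 0.07880990307390467
pin px 19 0.09170752663238593 0.08848299503512001
True 21.18 x,y(mm) [-72.75  -5.56] z 0.0366 F [-2.68133  0.53629] 5.85 yaw -0.0016 M [ 0.14 -0.49  0.01]
 21.65 x,y(mm) [-72.47  -5.64] z 0.0363 F [-0.55234  0.27883] 0.52 yaw -0.0017 M [-0.   -0.04 -0.03]
pin px 19 0.09180699376336508 0.08820415713063721
0.30181607449671677
```

The pin has risen about 9.5 mm, so the tray is home and released. Next is the clamp.

```bash
python3 - <<'E'
from h import *
from plant import robot
A=[np.pi,0,W+np.pi/2]
p=wt(robot.sense()["tcp_pos"])/1000
robot.move_straight([*tw(p[0],p[1]),.13],vel=.08,contact_N=5); rep(robot,"up")
robot.move_straight([*tw(-.07,-.0055),.19],vel=.15)
robot.grip(0)
def ball():
  for n in("scene","top"):
    f=robot.grab_frame(n); hsv=cv2.cvtColor(f["image"],cv2.COLOR_RGB2HSV); P=cloud(f)
    m=((hsv[...,0]<8)|(hsv[...,0]>172))&(hsv[...,1]>130)&(P[...,2]>.10)&(P[...,2]<.2)&(abs(P[...,0]-.68)<.08)&(abs(P[...,1])<.07)
    if m.any(): q=np.median(P[m],0); print(n,"ball",m.sum(),wt(q),q[2],P[m][:,2].max())
ball(); pin(robot.grab_frame("scene"))
robot.move_straight([*tw(-.05,-.055),.19],vel=.15); robot.move_straight([*tw(-.05,-.055),.151],vel=.1); rep(robot)
c=robot.move_straight([*tw(.055,-.055),.151],vel=.05,contact_N=6); rep(robot,c)
ball(); pin(robot.grab_frame("scene"))
E
```

```text
up 23.02 x,y(mm) [-72.74  -5.59] z 0.1295 F [ 0.06467 -0.04489] 0.93 yaw -0.0018 M [ 0.02 -0.09 -0.01]
scene ball 60 [ 27.54 -60.02] 0.1651586160877692 0.17229769877798604
pin px 20 0.09218557714909001 0.08730219030590004
 25.13 x,y(mm) [-50.01 -54.7 ] z 0.1509 F [ 0.32851 -0.49873] -0.1 yaw -0.0013 M [ 0.01 -0.05 -0.  ]
True 26.95 x,y(mm) [ 48.76 -54.86] z 0.1497 F [-0.5697   0.05958] -0.52 yaw -0.0017 M [-0.03 -0.01 -0.02]
scene ball 64 [ 77.46 -62.07] 0.160508784155245 0.19395920689593205
pin px 18 0.0921115050782041 0.08729463888050533
```

```bash
python3 - <<'E'
from h import *
from plant import robot
robot.move_straight([*tw(-.04,-.055),.151],vel=.1); robot.move_straight([*tw(-.09,-.055),.25],vel=.15); robot.sleep(.5)
f=robot.grab_frame("scene"); pin(f); rep(robot)
hsv=cv2.cvtColor(f["image"],cv2.COLOR_RGB2HSV); P=cloud(f)
m=((hsv[...,0]<8)|(hsv[...,0]>172))&(hsv[...,1]>130)&(P[...,2]>.10)&(P[...,2]<.2)&(abs(P[...,0]-.68)<.1)&(abs(P[...,1])<.08)
q=np.median(P[m],0); print(wt(q),q[2])
cv2.imwrite("pics/s3.png",cv2.resize(f["image"][170:310,250:400,::-1],None,fx=4,fy=4,interpolation=cv2.INTER_CUBIC))
E
```

```text
pin px 18 0.09295651625031941 0.08572780472444183
 29.57 x,y(mm) [-89.98 -55.05] z 0.2499 F [-0.47293 -0.66278] -0.3 yaw -0.0018 M [-0.01 -0.03  0.02]
[ 76.86 -60.58] 0.16104280301013138
```

View pics/s3.png

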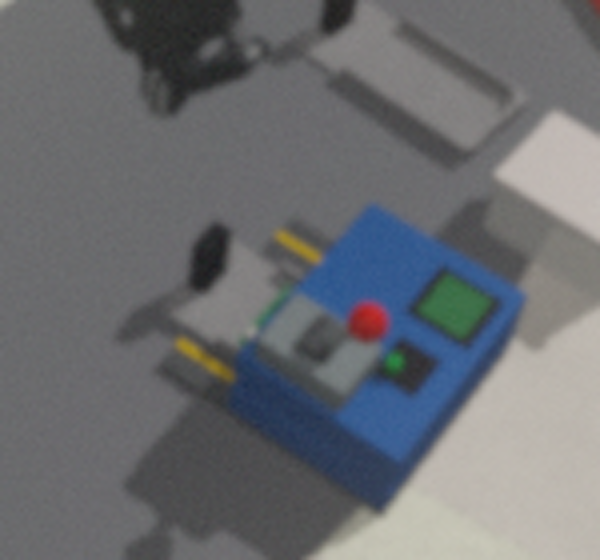

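The lever leans back, the pin is up and the tray is in. I'll give the lever one more gentle push at ball height to be sure it is against its end stop, then hand in.

```bash
python3 - <<'E'
from h import *
from plant import robot
robot.move_straight([*tw(-.03,-.055),.157],vel=.15)
robot.move_straight([*tw(.025,-.055),.157],vel=.1,contact_N=8)
c=robot.move_straight([*tw(.06,-.055),.157],vel=.03,contact_N=8); rep(robot,c)
robot.move_straight([*tw(-.04,-.055),.157],vel=.1); robot.move_straight([*tw(-.09,-.055),.25],vel=.15); robot.sleep(.5)
pin(robot.grab_frame("scene")); rep(robot)
print(robot.close_job())
E
```

```text
True 32.02 x,y(mm) [ 49.72 -55.07] z 0.1561 F [-2.23577 -0.82015] 1.65 yaw -0.0016 M [-0.02  0.3   0.01]
pin px 19 0.09338083726747995 0.08764289185591491
 34.47 x,y(mm) [-90.   -55.04] z 0.2499 F [ 0.27336 -0.17932] 0.71 yaw -0.0016 M [ 0.05 -0.08  0.03]
the job is handed in; nothing more can be done
None
```

The job is handed in: the board tray is home against the back stop (pin up about 9 mm), the clamp lever is thrown back to its end stop, and the gripper has let go and is clear; the judge's verdict was not shown.

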